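# Set a plaster mould half to dry on spacer sticks

### The job

One flat wooden stick already lies across the plaster board (the bat). Lay the other flat wooden stick across the board too, parallel to the first, their centre lines about 65 mm apart and both flat on the board's top, with their ends roughly level with its long edges. Then set the oblong white plaster mould half gently on the two sticks, locating bumps up, its long side bridging from stick to stick and roughly halfway along them, so that it rests on both and clear of the board, and let go.

Things in the scene. Friction and masses are not known exactly. Their poses are not given: they have to be found in the camera images.
- bat: Pale plaster board (bat), 150 x 290 x 20 mm, about 1 kg, loose and flat on the bench. Origin at the centre of its underside, x along its 150 mm side, y along its 290 mm side, z up; its top is at z = 20 mm.
- laid_stick: Flat wooden spacer stick, 18 x 150 x 8 mm, 20 g, that already lies loose across the board's top, along the board's short side. Origin at the centre of its underside, y along its 150 mm length, x across its 18 mm width, z up.
- loose_stick: The other flat wooden spacer stick, 18 x 150 x 8 mm, 20 g, lying loose on the bench to one side of the board (either side). Origin at the centre of its underside, y along its 150 mm length, x across its 18 mm width, z up. The turned handles nearby belong to a spatula and a brush.
- mould_half: Oblong white plaster mould half: block 64 x 100 x 40 mm with small round bumps on top (48 mm high over them), 0.28 to 0.5 kg, flat on the bench, across the board from the loose stick. Origin at the centre of its underside, x across its 64 mm width (grip here), y along its 100 mm length, z up. The nearly square white block (60 x 68 mm) nearby is not wanted.

How it is judged:
On the way, in this order (a step that is already met when the one before it is completed fails the run):
1. the second stick lies released across the board beside the first, before the mould is on (x of laid_stick in the frame of bat between -0.03 and 0.03 m and y of laid_stick in the frame of bat between -0.137 and 0.137 m and z of laid_stick in the frame of bat between 0.017 and 0.023 m and angle between each of laid_stick, loose_stick's own z axis and vertical below 0.06 rad and x of loose_stick in the frame of bat between -0.03 and 0.03 m and y of loose_stick in the frame of bat between -0.137 and 0.137 m and z of loose_stick in the frame of bat between 0.017 and 0.023 m and angle between the y axis of each of laid_stick, loose_stick and the x axis of bat, either way round below 0.3 rad and angle between the y axis of loose_stick and the y axis of laid_stick, either way round below 0.3 rad and (x of loose_stick in the frame of laid_stick between 0.04 and 0.09 m or x of loose_stick in the frame of laid_stick between -0.09 and -0.04 m) and contact force between each of the fingers, mould_half and loose_stick below 0.05 N and contact force between mould_half and laid_stick below 0.05 N), for 0.2 s.
2. the mould half rests on both sticks, clear of the board (contact force between mould_half and laid_stick above 0.3 N and contact force between mould_half and loose_stick above 0.3 N and contact force between mould_half and bat below 0.05 N and angle between mould_half's own z axis and vertical below 0.06 rad and z of mould_half in the frame of bat between 0.025 and 0.031 m and angle between the y axis of mould_half and the x axis of laid_stick, either way round below 0.3 rad and y of mould_half in the frame of laid_stick between -0.04 and 0.04 m), for 0.2 s.
At the end, for the whole second after the job is handed in: Sticks flat on the board, within 30 mm of its middle line, within 0.3 rad of square across it, 40 to 90 mm apart. Mould half level, bearing on both sticks (over 0.3 N each), not on the board, square to them within 0.3 rad, within 40 mm of halfway along them; all released, at rest (all of step 2 and x of laid_stick in the frame of bat between -0.03 and 0.03 m and y of laid_stick in the frame of bat between -0.137 and 0.137 m and z of laid_stick in the frame of bat between 0.017 and 0.023 m and angle between each of laid_stick, loose_stick's own z axis and vertical below 0.06 rad and x of loose_stick in the frame of bat between -0.03 and 0.03 m and y of loose_stick in the frame of bat between -0.137 and 0.137 m and z of loose_stick in the frame of bat between 0.017 and 0.023 m and angle between the y axis of each of laid_stick, loose_stick and the x axis of bat, either way round below 0.3 rad and angle between the y axis of loose_stick and the y axis of laid_stick, either way round below 0.3 rad and (x of loose_stick in the frame of laid_stick between 0.04 and 0.09 m or x of loose_stick in the frame of laid_stick between -0.09 and -0.04 m) and contact force between the fingers and mould_half below 0.05 N and contact force between the fingers and loose_stick below 0.05 N and contact force between the fingers and laid_stick below 0.05 N and linear speed of mould_half below 0.02 m/s); the robot touches nothing.
It fails at once if the plaster mould half is dropped (falls free at over 0.6 m/s, some 18 mm) (contact force between the fingers and mould_half below 0.05 N and linear speed of mould_half above 0.6 m/s).
It also fails if it takes over 58 s, if anything falls off the work surface, if the arm or the gripper's body presses on something with over 40 N, if the wrist force passes 120 N, or if a joint passes its speed limit or range.

### The arm

A 6-joint arm with a two-finger parallel gripper is mounted at the origin on a cart in front of the work surface, level with it; the furniture and walls round the work are solid. World frame = base frame: x ahead of the robot, y to its left, z up, the work surface at z = 0. Lengths are in m, angles in rad, forces in N, time in s.
With the tool pointing down it reaches from about 0.275 to 1 m from the base axis. Payload 8.4 kg.
Tool frame: the origin (TCP) lies at the very end of the fingers, on their centre line; the grasp point (between the pads) lies 19 mm behind it; z points along the fingers, y is the line along which they close (so a half turn about z gives the same grasp; the last joint's range is limited). The gripper opens to 85 mm and grips with 20 to 120 N. Pads are 22 mm wide; open, the fingers measure 114 mm over their backs; the gripper's body (76 mm by 85 mm) begins 54 mm behind the grasp point. The pads swing forward as they close: fully open they stand 13 mm farther back than shut.
Start: joints at [1.245, 0.353, 1.633, -0, 1.155, -0.002], TCP at [0.199, 0.593, 0.231] pointing down, gripper open.
Joint ranges: [-2.63, 2.63], [-0.92, 2.1], [0.06, 2.66], [-1.3, 4.44], [0, 2.69], [-3.02, 3.02]. Speed limits (rad/s): [2.22, 2.22, 2.79, 3.14, 3.14, 3.14].

### API

Orientations are given as [roll, pitch, yaw] about the fixed x, y, z axes, in that order (R = Rz(yaw) Ry(pitch) Rx(roll)).
In Python, from rig import env gives the robot as it stands. Calls block until the motion is done:
- env.reach(position, orientation): joint-space move of the TCP to a pose.
- env.move_linear(position, v=0.15, frame=None): straight line of the TCP; frame=None keeps the orientation; v is the mean speed in m/s.
- env.set_joints(angles): joint-space move.
- env.gripper_to(opening, grasp_force=None): finger opening in m; grasp_force is the grip in N (None keeps the last); returns when the fingers have stopped.
- env.sleep(seconds).
- env.inverse_kinematics(position, orientation): joint angles nearest the present ones, or None.
- env.get_obs(): the state.
- env.read_camera(name): name is "scene" or "top"; returns (picture, depth): 400x640x3 uint8, red, green, blue; 400x640 float32, m along the optical axis (not along the pixel's ray), 0 where there is no reading.
- env.camera_params(name): a dict with "mtx" (3x3 intrinsics, pixels), "pose" (4x4, takes a point from camera to world coordinates). Camera axes: x right, y down, z forward; pixel columns grow to the right and rows downward; lengths in m; the calibration is good to about 2 mm. A picture is of the moment at which its call begins. camera_params takes no time and is no camera call.
A pose or a line that the arm cannot do raises env.MotionError and nothing moves.
- env.close_job(): hands the job in; it is judged then, once.
Trained networks look in the newest picture that a camera, given by its name, has taken for a name from the list of things; names that differ only in an ending like _2 or _b are one class to them, and where a whole thing is asked for, a point or a joint stands for the part that bears it (a point fixed in the world has none). Each returns a list of dicts, best first, with "confidence" (0 to 1); they miss things now and then, are a little off and sometimes report something else, mostly with a low value. They report only what shows in the picture. A call takes as long as a camera call.
- env.search_frame(name, camera): "point" ([column, row] in pixels, amid what is visible of it).
- env.trace(name, camera): "region" (400x640 bool, what is visible of it) and "point" ([column, row] in pixels, amid what is visible of it).
- env.mark_of(name, camera): "point" ([column, row] in pixels: a listed point, or the origin of a listed thing).
The state is a dict: "time": time; "joints": joint angles; "dq": joint speeds; "joint_torque": joint torques, N m; "tool_pos": TCP position; "orientation": TCP orientation; "wrist_force": force on the tool from outside, world axes, zero at the start; "wrist_torque": the same for the moment, N m; "grip_width": finger opening in m; "finger_force": force on a finger pad.
Only numpy, scipy, OpenCV 4.12 (cv2) and the standard library are available. Lean on these libraries where they do the work, as an engineer would, in place of code of your own. Each camera call takes 0.05 s, during which the arm holds its last target. There are 200 camera calls.

## Working session

There is one attempt and no reset: what is moved stays moved. The work goes in short steps, each a Python script; the robot and the scene stay as the last script left them, time stands still between calls to the robot, and variables do not carry over. Pictures are saved under pics/ and viewed, at most 10 in all, crops included, and the job is handed in when it is done.

```bash
ls; mkdir -p pics; cat > h.py <<'E'
from rig import env
import numpy as np, cv2
def world(cam, depth, mask):
    p=env.camera_params(cam); K=np.array(p["mtx"]); T=np.array(p["pose"])
    v,u=np.nonzero(mask & (depth>0)); z=depth[v,u]
    P=np.stack([(u-K[0,2])/K[0,0]*z,(v-K[1,2])/K[1,1]*z,z,np.ones_like(z)])
    return (T@P)[:3].T
def look(name,cam,depth):
    r=env.trace(name,cam)
    out=[]
    for d in r[:3]:
        m=np.array(d["region"]).astype(np.uint8)
        m=cv2.erode(m,np.ones((2,2),np.uint8)).astype(bool)
        P=world(cam,depth,m)
        if len(P)<10: continue
        zt=np.percentile(P[:,2],75)
        Q=P[abs(P[:,2]-zt)<0.006]
        (c,s,a)=cv2.minAreaRect((Q[:,:2]*1000).astype(np.float32))
        out.append((round(d["confidence"],2),d["point"],np.round(c,1),np.round(s,1),round(a,1),round(float(np.median(Q[:,2])),4)))
    return out
E
python3 - <<'E'
from h import *
for c in ["scene","top"]:
    im,d=env.read_camera(c); cv2.imwrite(f"pics/{c}0.png",im[:,:,::-1])
    print(c,np.round(env.camera_params(c)["pose"],3).tolist(),np.array(env.camera_params(c)["mtx"])[0,0], env.get_obs()["orientation"])
    for n in ["bat","laid_stick","loose_stick","mould_half"]:
        for o in look(n,c,d): print(n,*o)
E
```

```text
pics
rig.py
scene [[0.757, -0.312, 0.574, -0.087], [-0.653, -0.364, 0.664, -0.662], [0.002, -0.878, -0.479, 0.568], [0.0, 0.0, 0.0, 1.0]] 404.21956320157676 [-3.14017875e+00 -8.85927161e-06  2.81780523e+00]
bat 0.58 [305.1, 222.4] [464.5  36.2] [148.9 281.4] 3.5 0.0174
laid_stick 0.85 [298.5, 212.1] [465.4  58.6] [144.5  22.4] 6.1 0.0255
loose_stick 0.49 [246.4, 176.2] [508.8 375.3] [140.1  17.3] 20.5 0.005
mould_half 0.61 [422.4, 291.8] [ 463.2 -334.3] [95.2 61.2] 65.5 0.0376
top [[0.028, -0.978, 0.204, 0.26], [-1.0, -0.028, 0.005, 0.02], [0.0, -0.205, -0.979, 1.313], [0.0, 0.0, 0.0, 1.0]] 493.74827234851114 [-3.14113144e+00 -2.49056211e-05  2.81772324e+00]
bat 0.83 [318.7, 230.1] [465.8  41.4] [145.1 283.9] 3.9 0.0202
laid_stick 0.77 [305.7, 227.5] [468.2  62.7] [140.5  14.7] 7.0 0.0286
loose_stick 0.62 [187.6, 207.9] [511.4 381.6] [144.1  16.8] 19.2 0.0089
mould_half 0.95 [456.4, 233.9] [ 466.6 -329.7] [97.6 60.9] 66.4 0.04
```

View pics/scene0.png

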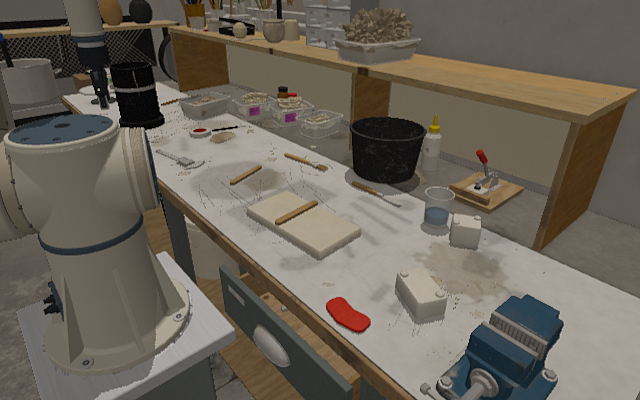

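View pics/top0.png

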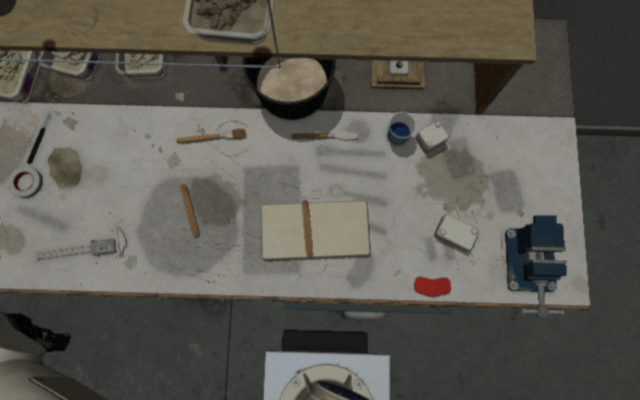

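The scene picture and the top picture agree with the networks. In the top picture the bat is at about (316,230) with the laid stick at (307,228), the loose stick at (189,210) and the oblong mould at (457,233). The square decoy is at (433,137). Next I move the stick.

```bash
cat >> h.py <<'E'
D=np.pi/180
def ori(deg): return [np.pi,0,deg*D]
def lower(p,z0,z1,thr,step=0.0015):
    """step down from z0 to z1 until the upward wrist force rises by thr"""
    env.move_linear([p[0],p[1],z0],v=0.08); env.sleep(0.2)
    f0=env.get_obs()["wrist_force"][2]; z=z0
    while z>z1:
        z-=step; env.move_linear([p[0],p[1],z],v=0.03); env.sleep(0.05)
        f=env.get_obs()["wrist_force"][2]-f0
        if f>thr: break
    return z,f
E
python3 - <<'E'
from h import *
p=[0.510,0.379]; t=[0.469,-0.004]
env.gripper_to(0.045,30)
env.reach([*p,0.10],ori(200)); env.move_linear([*p,0.02])
z,f=lower(p,0.014,0.0035,3); print("pick z",z,f)
env.gripper_to(0.0,30); o=env.get_obs(); print(o["grip_width"],o["finger_force"],o["time"])
zp=o["tool_pos"][2]
env.move_linear([*p,0.12]); o=env.get_obs(); print("lifted",o["grip_width"])
env.reach([*t,0.10],ori(186.5))
z2,f=lower(t,zp+0.026,zp+0.0165,1.5,0.001); print("place",zp,z2,f)
env.gripper_to(0.036); env.move_linear([*t,0.12],v=0.1)
env.reach([0.42,-0.2,0.25],ori(66))
im,d=env.read_camera("top"); cv2.imwrite("pics/top1.png",im[100:300,120:520,::-1].repeat(2,0).repeat(2,1))
for n in ["bat","laid_stick","loose_stick","mould_half"]:
    for o in look(n,"top",d): print(n,*o)
print(env.get_obs()["time"])
E
```

```text
pick z 0.0020000000000000026 -0.11926768442290617
0.017122212837325762 29.51480269432068 6.35
lifted 0.01711882463697923
place 0.002170042915987498 0.02117004291598749 16.416910607463112
bat 0.66 [314.7, 229.9] [466.7  42.8] [147.8 285.7] 3.8 0.0202
laid_stick 0.76 [306.3, 228.7] [467.8  62.2] [143.4  16.4] 6.1 0.029
laid_stick 0.2 [466.5, 242.7] [ 442.2 -349.8] [42.5 33. ] 67.1 0.0397
loose_stick 0.62 [329.6, 225.8] [471.5  -4.6] [141.9  15.9] 7.4 0.0291
mould_half 0.48 [466.0, 242.0] [ 441.7 -350.6] [36.3 34.8] 58.6 0.0398
15.2583
```

View pics/top1.png

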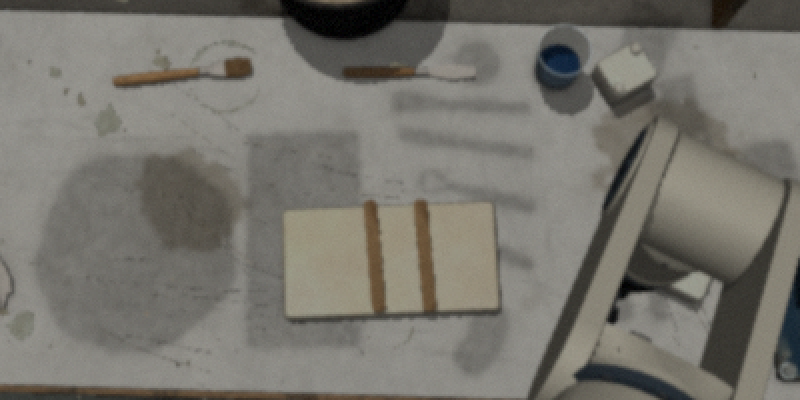

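The picture shows both sticks flat on the board and parallel, in the crop at about (374,257) and (426,257), 67 mm apart. Next is the mould.

```bash
python3 - <<'E'
from h import *
p=[0.4655,-0.3315]; t=[0.4695,0.029]
env.gripper_to(0.085,50)
env.reach([*p,0.14],ori(66.2)); env.move_linear([*p,0.06])
z,f=lower(p,0.03,0.009,5,0.003); print("pick z",z,f)
if f<5:
    env.gripper_to(0.0,60); o=env.get_obs(); print(o["grip_width"],o["finger_force"],o["time"])
    zp=o["tool_pos"][2]
    env.move_linear([*p,0.13],v=0.1); o=env.get_obs(); print("lifted",o["grip_width"],o["wrist_force"])
    env.reach([*t,0.13],ori(96.8)); env.move_linear([*t,zp+0.045],v=0.1)
    z2,f=lower(t,zp+0.034,zp+0.024,2,0.001); print("place",zp,z2-zp,f,env.get_obs()["time"])
E
```

```text
pick z 0.0060000000000000045 -0.9717432976623539
0.06344127975645018 66.82413697242737 20.6833
lifted 0.06303111055869165 [-0.09947843 -0.20285416 -4.1567211 ]
place 0.006468683709181286 0.027999999999999997 9.273336410305674 26.6417
```

Contact came at 28 mm above the pick height, as expected, so I release it.

```bash
python3 - <<'E'
from h import *
env.gripper_to(0.083); env.sleep(0.3)
o=env.get_obs(); x,y,z=o["tool_pos"]
env.move_linear([x,y,z+0.12],v=0.08)
env.reach([0.40,-0.25,0.28],ori(66)); env.sleep(0.3)
for c in ["top","scene"]:
    im,d=env.read_camera(c)
    im=im[130:290,200:440] if c=="top" else im[140:290,180:420]
    cv2.imwrite(f"pics/{c}2.png",cv2.resize(im[:,:,::-1],None,fx=3,fy=3))
    for n in ["bat","laid_stick","loose_stick","mould_half"]:
        for q in look(n,c,d): print(c,n,*q)
print(env.get_obs()["time"])
E
```

```text
top bat 0.55 [299.6, 231.8] [465.2  41.5] [144.8 283.6] 4.2 0.0202
top laid_stick 0.74 [305.3, 239.6] [468.6  62.7] [144.7  15.2] 6.8 0.0287
top loose_stick 0.48 [331.0, 242.2] [471.9  -4. ] [147.   15.6] 6.6 0.0286
top mould_half 0.89 [320.3, 224.0] [469.1  28.6] [60.2 94.8] 6.3 0.0688
scene bat 0.93 [307.7, 230.7] [460.7  35.6] [142.6 280.2] 4.1 0.0174
scene laid_stick 0.63 [284.6, 220.2] [415.2  54.3] [42.9 20.2] 3.9 0.0257
scene loose_stick 0.66 [304.4, 227.4] [469.4  -7.3] [145.1  14.8] 6.6 0.0251
scene mould_half 0.64 [304.2, 211.4] [466.1  23.7] [59.9 93.1] 5.0 0.0658
scene mould_half 0.38 [309.4, 228.0] [463.3  38. ] [148.2 284.6] 4.1 0.0174
30.925
```

View pics/top2.png

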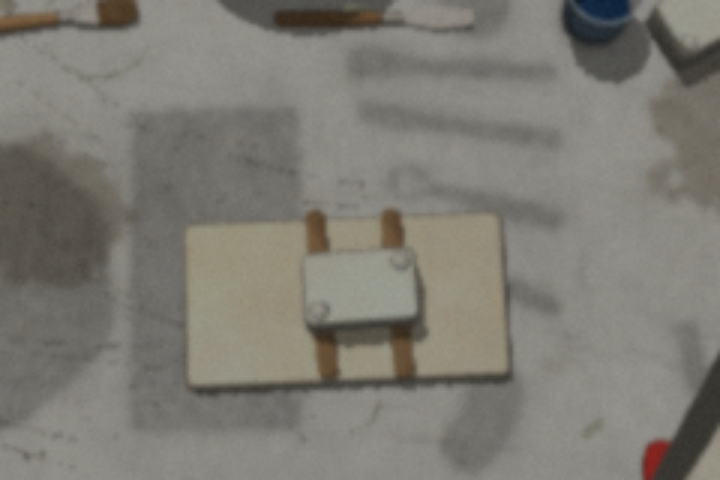

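View pics/scene2.png

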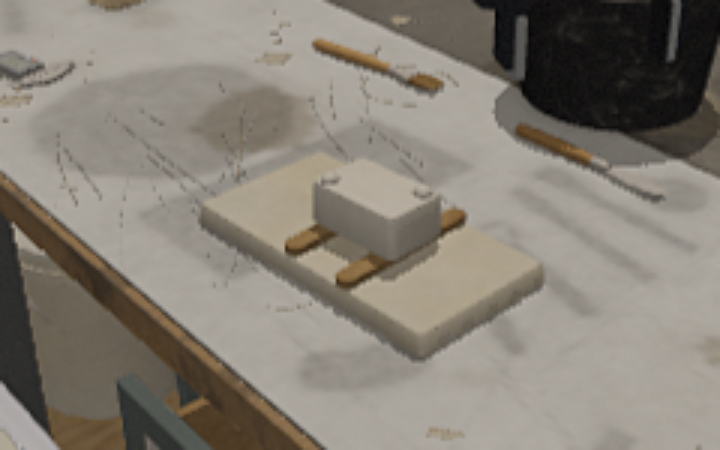

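In both pictures the mould sits level on the two parallel sticks, bumps up. In the top crop it is at about (360,288), with the sticks at about x=322 and x=398. Its top measures 69 mm, so it is clear of the board.

```bash
python3 -c "
from rig import env
print(env.close_job())"
```

```text
the job is handed in; nothing more can be done
None
```

The second stick lies parallel to the first, about 67 mm from it, and the mould half rests level across both, clear of the board and released; I handed the job in with about 31 s on the robot's clock, but no verdict came back.

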